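# Turn an agar plate over through the twist chute and stack it for incubation

### The arm

A 6-joint arm with a two-finger parallel gripper is mounted at the origin on the work surface. World frame = base frame: x ahead of the robot, y to its left, z up, the work surface at z = 0. Lengths are in m, angles in degrees, forces in N, time in s.
With the tool pointing down it reaches from about 0.425 to 0.95 m from the base axis. Payload 14.7 kg.
Tool frame: the origin (TCP) lies midway between the tips of the shut fingers; the grasp point (between the pads) lies 19 mm behind it; z points along the fingers, y is the direction in which the jaws open and shut (so a half turn about z gives the same grasp; the last joint's range is limited). The gripper opens to 85 mm and grips with 20 to 120 N. Pads are 22 mm wide; open, the fingers measure 114 mm over their backs; the gripper's body (76 mm by 85 mm) begins 54 mm behind the grasp point. The pads swing forward as they close: fully open they stand 13 mm farther back than shut.
Start: joints at [69.695, 27.513, 91.461, -0, 61.026, -2.67], TCP at [0.197, 0.619, 0.231] pointing down, gripper open.
Joint ranges: [-157.49, 157.49], [-46.99, 117.5], [13.45, 153.17], [-89.5, 269.5], [5.16, 153.95], [-167.48, 167.48]. Speed limits (degrees/s): [108.29, 108.29, 136.94, 172.46, 172.46, 172.46].

### API

Orientations are given as [roll, pitch, yaw] about the fixed x, y, z axes, in that order (R = Rz(yaw) Ry(pitch) Rx(roll)).
In Python, from workcell import bot gives the robot as it stands.
- The arm moves only by the tool play_rows, never from a script. Its argument "moves" is a list of rows, each a list of 7 numbers: the opening, from 0 (shut) to 1 (fully open), then the shift along the world's x, y, z in m, then the turn, a rotation vector about the world's x, y, z in degrees. In form: [[grip, x, y, z, rx, ry, rz], ...]. A call has 1 to 20 rows; each row is the pose to reach, as a shift and turn from the pose commanded when the call began; what a row does not reach only later rows make up. A row lasts 1/8 s, in which the tool goes at most 62.5 mm and 10.7 degrees, less where a joint would pass 70% of its speed; a pose out of reach is approached as far as the arm can. A call with a gripper value outside its range is refused whole. The fingers move at their own pace and stop on an object; "grip_force" is the grip in N (left out, the last holds). Time passes only in rows, so rows that repeat a pose let the fingers close. It gives the time, the measured TCP pose, the force and the opening at its end, in the units of the state.
- bot.observe(): the state, without advancing time (a new reading comes with each control period).
- bot.grab_frame(name): name is "side" or "top"; returns a dict with "img" (384x512x3 uint8, blue, green, red), "z_map" (384x512 float32, m along the optical axis (not along the pixel's ray), 0 where there is no reading), "camera_matrix" (3x3 intrinsics, pixels), "k1" (the pictures are not rectified: a ray, as slopes to the right and down, at radius r is drawn at 1 + k1 r^2 times it, then the intrinsics apply), "R" (3x3) and "t" (3): a world point X has camera coordinates R X + t. Camera axes: x right, y down, z forward; pixel columns grow to the right and rows downward; lengths in m; the calibration is good to about 2 mm. A picture is of the moment at which its call begins.
- bot.job_done(): hands the job in, once; it reports no verdict.
Trained networks look in the newest picture that a camera, given by its name, has taken for a name from the list of things; names that differ only in an ending like _2 or _b are one class to them, and where a whole thing is asked for, a point or a joint stands for the part that bears it (a point fixed in the world has none). Each returns a list of dicts, best first, with "p" (0 to 1); they miss things now and then, are a little off and sometimes report something else, mostly with a low value. They report only what shows in the picture. A call takes as long as a camera call. They do not tell look-alikes from the thing itself.
- bot.boxes_of(thing, camera): "at" ([column, row] as shares, 0 to 1, of the picture: columns of its width, rows of its height, amid what is visible of it).
- bot.outline_of(thing, camera): "pixels" (384x512 bool, what is visible of it) and "at" ([column, row] as shares, 0 to 1, of the picture: columns of its width, rows of its height, amid what is visible of it).
- bot.landmark_of(thing, camera): "at" ([column, row] as shares, 0 to 1, of the picture: columns of its width, rows of its height: a listed point, or the origin of a listed thing).
The state is a dict: "clock": time; "joint_positions": joint angles; "dq": joint speeds; "joint_efforts": joint torques, N m; "tcp_pos": TCP position; "orientation": TCP orientation; "wrist_force": force on the tool from outside, world axes, zero at the start; "ft_torque": the same for the moment, N m; "opening": finger opening in m.
Only numpy, scipy, OpenCV 4.12 (cv2) and the standard library are available. Lean on these libraries where they do the work, as an engineer would, in place of code of your own. Each camera call takes 0.05 s, during which the arm holds its last target.

### The job

Turn the amber agar plate over without opening it: lay it lid up on the loading ledge at the top of the twist chute and let it slide through, so that it comes to rest lid down in the catch tray. Then set it gently, still lid down, squarely on top of the two upside-down plates stacked in the steel incubation tray. Do not disturb that stack, the red plate or the other things on the bench.

Things in the scene. Friction and masses are not known exactly. Their poses are not given: they have to be found in the camera images.
- amber_plate: the plate to turn over: a closed round culture dish, 40 mm across and 12 mm high, 15 g, amber all over one face (its base) and with a white ring 4.5 mm wide round the edge of the other face (its lid). Lid and base are one rigid piece. Starts lying lid up on the bench. Origin at its centre, 6 mm from either face; +z points out of the lid, so +z up means lid up and +z down means turned over
- red_plate: a plate of the same size with dark red agar, lying lid up on the bench: leave it where it is. Origin at its centre
- stack_top: the upper of the two amber plates, same size, already stacked lid down in the incubation tray. Origin at its centre, so the upper face of the stack is 6 mm above it; loose, only resting on the plate below
- stack_low: the lower plate of that stack, resting on the tray's floor, lid down. Origin at its centre
- inc_tray: the incubation tray: fixed open steel tray, 115 x 115 mm outside, rim 14 mm high, floor 4 mm thick. Origin on the bench under its centre
- chute: stand of the twist chute, fixed to the bench: grey base plate 130 mm (x) by 360 mm (y), 10 mm thick. Origin on the bench; in its own frame the chute runs down towards -y. The loading ledge is at the +y end about 225 mm up, the white catch tray at the -y end
- ledge (a point): the place to lay the plate: point on the upper face of the loading ledge, a bare aluminium plate 100 x 100 mm that slopes down 45 degrees towards the chute's -y into the mouth. On its midline, 62 mm up the slope from the mouth, 38 mm below its upper end, about 223 mm above the bench; open to the sides, nothing stands above it. A plate let go here, held level or flat on the slope, slides in by itself
- mouth (a point): middle of the lower edge of the guide's mouth, at the lower end of the ledge. The mouth is 44 mm wide and 24 mm high (square to the slope), with a short blue roof lip flared up over it. Two blue strips 20 mm high stand on the last 42 mm of the ledge and narrow from 84 mm apart to the mouth's width. The guide is slippery: the plate is through about 1 s after its release
- twist_mid (a point): point on the axis of the twisted guide, halfway down: a clear slot with blue edges, 44 x 24 mm inside, 205 mm long, inclined 45 degrees, that turns half round on the way down. Its x axis runs down along the guide, y is level across it, z is square to both
- catch (a point): centre of the free floor of the white catch tray, 13 mm above the bench; axes as chute. Its end wall lies 60 mm towards -y and stands 20 mm above the floor; its side rims, 61 mm to either side, stand 3 mm above it. The smooth floor lets the plate run on: it comes to rest, lid down, up to 45 mm from this point along y (often against the end wall) and up to 42 mm along x
- outlet (a point): middle of the lower edge of the guide's outlet, 94 mm towards +y from catch and 34 mm above the bench. From here a blue run-out 60 mm wide eases down to the tray floor, 28 mm long. The outlet's upper edge overhangs 22 mm towards -y, 60 mm above the bench, and from there the guide rises at 45 degrees towards +y: keep a wide gripper's long side square to the chute here
- tube_rack: wooden rack with test tubes, 200 x 56 x 145 mm, bystander. Origin under its centre
- beaker: glass beaker, 74 mm across, 90 mm high, bystander. Origin under its centre
- reagent: brown bottle, 52 mm across, 130 mm high, bystander. Origin under its centre
Not all that is in view belongs to the job. Leave any blue look-alike of the stack_top alone. Several things have the shape of the inc_tray; the one meant has the colours described above.

How it is judged (in metres and radians):
On the way, in this order (a step that is already met when the one before it is completed fails the run):
1. the amber plate slides through the twisted guide (x of amber_plate in the frame of twist_mid between -0.06 and 0.06 m and y of amber_plate in the frame of twist_mid between -0.018 and 0.018 m and z of amber_plate in the frame of twist_mid between -0.018 and 0.018 m).
2. the amber plate lies at rest, lid down, in the catch tray (angle between amber_plate's own z axis and vertical above 2.8 rad and linear speed of amber_plate below 0.02 m/s and z of amber_plate in the frame of catch below 0.016 m and horizontal distance between amber_plate and catch below 0.08 m), for 0.2 s.
At the end, for the whole second after the job is handed in: the amber plate rests released and still, lid down (within 0.1 rad), as the third plate of the stack in the incubation tray, its centre within 7 mm of the centre of the plate below, and the two lower plates are still stacked within 7 mm of each other and within 10 mm of where they stood (angle between amber_plate's own z axis and vertical above 3.04 rad and horizontal distance between amber_plate and stack_top below 0.007 m and z of amber_plate in the frame of inc_tray between 0.031 and 0.037 m and horizontal distance between stack_top and stack_low below 0.007 m and linear speed of amber_plate below 0.01 m/s and distance of each of stack_low, stack_top from where it was at the start of the episode below 0.01 m); the robot touches nothing.
It fails at once if the stacked plates are knocked out of place (distance of any of stack_low, stack_top from where it was at the start of the episode above 0.015 m).
It fails at once if the amber plate is dropped on to the stack instead of being set down (horizontal distance between amber_plate and stack_top below 0.03 m and z of amber_plate in the frame of inc_tray below 0.045 m and linear speed of amber_plate above 0.5 m/s).
It fails at once if the amber plate is pressed hard on to the stack (contact force between amber_plate and stack_top above 20 N).
It fails at once if the red plate is disturbed (distance of red_plate from where it was at the start of the episode above 0.02 m).
It fails at once if the tube rack, beaker or bottle is disturbed (distance of any of tube_rack, beaker, reagent from where it was at the start of the episode above 0.03 m).
It also fails if it takes over 58 s, if anything falls off the work surface, if the arm or the gripper's body presses on something with over 40 N, if the wrist force passes 120 N, or if a joint passes its speed limit or range.

## Working session

There is one attempt and no reset: what is moved stays moved. The work goes in short steps, Python scripts to look and compute and a tool call to move; the robot and the scene stay as the last step left them, time stands still between calls to the robot, and variables do not carry over. Pictures are saved under pics/ and viewed, and the job is handed in when it is done.

Besides the shell and the picture viewer there is one more tool, called after ">>>" as name(argument=value, ...) on one line, values as JSON. play_rows: Moves the arm, as the interface text tells. Its arguments: {"type":"object","properties":{"moves":{"type":"array"},"grip_force":{"type":"number"}},"required":["moves"]}

```bash
mkdir -p pics; ls; cat > h.py <<'E'
import numpy as np, cv2
from workcell import bot
def save(f,n): cv2.imwrite('pics/'+n+'.png',f['img'])
def deproj(f,u,v,z=None):
    """pixel -> world; z: depth along the optical axis, default from the map (median 3x3)"""
    K=np.array(f['camera_matrix']);
    if z is None:
        p=f['z_map'][int(round(v))-1:int(round(v))+2,int(round(u))-1:int(round(u))+2]; z=np.median(p[p>0])
    d=ray(f,u,v)
    return np.array(f['R']).T@(d*z-np.array(f['t']))
def ray(f,u,v):
    K=np.array(f['camera_matrix']);x=(u-K[0,2])/K[0,0];y=(v-K[1,2])/K[1,1]
    rd=np.hypot(x,y);r=rd
    for _ in range(30): r=rd/(1+f['k1']*r*r)
    s=r/rd if rd>0 else 1
    return np.array([x*s,y*s,1.])
def onplane(f,u,v,h):
    R=np.array(f['R']);c=-R.T@np.array(f['t']);d=R.T@ray(f,u,v)
    return c+d*(h-c[2])/d[2]
def proj(f,X):
    K=np.array(f['camera_matrix']);c=np.array(f['R'])@X+np.array(f['t']);x,y=c[:2]/c[2];s=1+f['k1']*(x*x+y*y)
    return K[0,0]*x*s+K[0,2],K[1,1]*y*s+K[1,2]
E
python3 - <<'E'
from h import *
print(bot.observe())
for n in('top','side'):
    f=bot.grab_frame(n);save(f,n+'0');print(n,f['camera_matrix'],f['k1'],-np.array(f['R']).T@np.array(f['t']))
    for t in ['amber_plate','red_plate','stack_top','stack_low','inc_tray','chute','ledge','mouth','twist_mid','catch','outlet','tube_rack','beaker','reagent']:
        for d in bot.landmark_of(t,n)[:4]: print(t,round(d['p'],2),(np.array(d['at'])*[512,384]).round(1))
E
```

```text
pics
{'clock': 0.0, 'joint_positions': array([ 6.96966504e+01,  2.75495501e+01,  9.14942982e+01,  4.82615545e-04,
        6.10240639e+01, -2.67022920e+00]), 'dq': array([-0.01230033, -0.10904019,  0.00050077,  0.01889223,  0.02262311,
        0.05319725]), 'joint_efforts': array([-1.47929055e-03, -9.50643682e+01, -4.30187380e+01, -2.40033369e-04,
        1.22042597e-02, -4.22599999e-05]), 'tcp_pos': array([0.19673806, 0.61908671, 0.23067227]), 'orientation': array([-1.79932181e+02, -3.58531922e-03,  1.62366643e+02]), 'wrist_force': array([ 0.09329637, -0.4430229 , -0.17493201]), 'ft_torque': array([ 0.00311979, -0.02571703,  0.01077217]), 'opening': 0.08543418197834551}
top [[484.49462559   0.         260.69052133]
 [  0.         484.49462559 195.05573559]
 [  0.           0.           1.        ]] -0.03429380633753664 [ 0.47168351 -0.00862902  1.76403546]
amber_plate 0.5 [175.  227.3]
red_plate 0.4 [160.2 198.9]
stack_top 0.45 [395.4 227.2]
stack_top 0.44 [360.3 215.7]
inc_tray 0.96 [310.9 251.3]
inc_tray 0.74 [354.3 217.8]
inc_tray 0.21 [370.6 155.1]
chute 0.84 [256.1 188.8]
ledge 
[... 321 characters left out ...]
.80519306]
 [  0.         384.99615876 190.4950185 ]
 [  0.           0.           1.        ]] -0.12435805355074236 [ 0.24568337 -0.81729364  0.94772772]
amber_plate 0.74 [274.9 313.6]
amber_plate 0.38 [203.4 167.3]
red_plate 0.37 [223.1 152.4]
stack_top 0.67 [280.2 360.7]
stack_top 0.57 [275.9 311.4]
stack_low 0.51 [275.  311.3]
inc_tray 0.91 [274.7 315.8]
inc_tray 0.9 [209.  278.4]
ledge 0.63 [253.8 135.2]
ledge 0.16 [274.3 315.8]
mouth 0.75 [276.3 153.5]
mouth 0.69 [259.4 152. ]
mouth 0.62 [254.4 134.8]
twist_mid 0.23 [223.7 151.9]
catch 0.56 [276.7 242.3]
outlet 0.93 [268.1 217. ]
tube_rack 0.64 [353.8 300.1]
beaker 0.64 [276.4 155.2]
beaker 0.51 [274.3 313.9]
reagent 0.49 [240.7 132.9]
```

```bash
python3 - <<'E'
import cv2
for n in('top','side'):
    i=cv2.imread(f'pics/{n}0.png'); cv2.imwrite(f'pics/{n}0b.png',cv2.resize(i,(800,600),interpolation=cv2.INTER_CUBIC))
E
```

```text
(no output)
```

View pics/top0b.png

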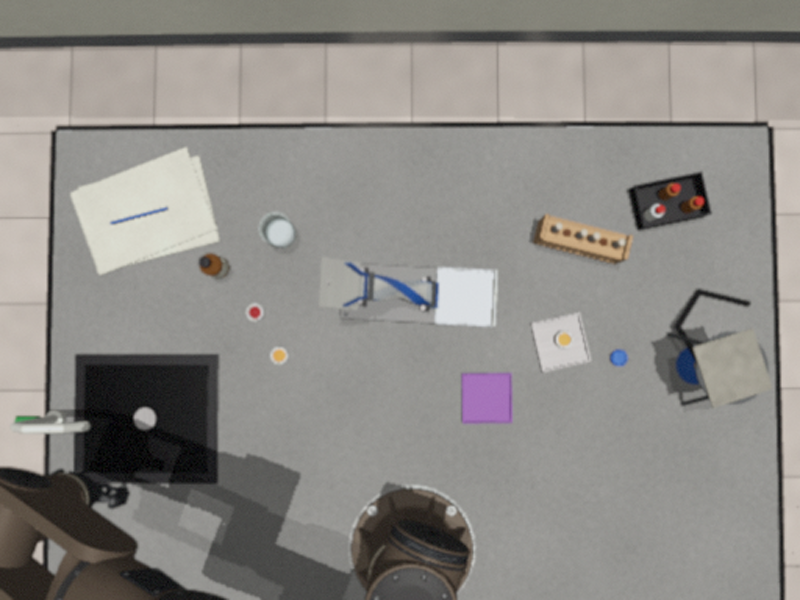

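View pics/side0b.png

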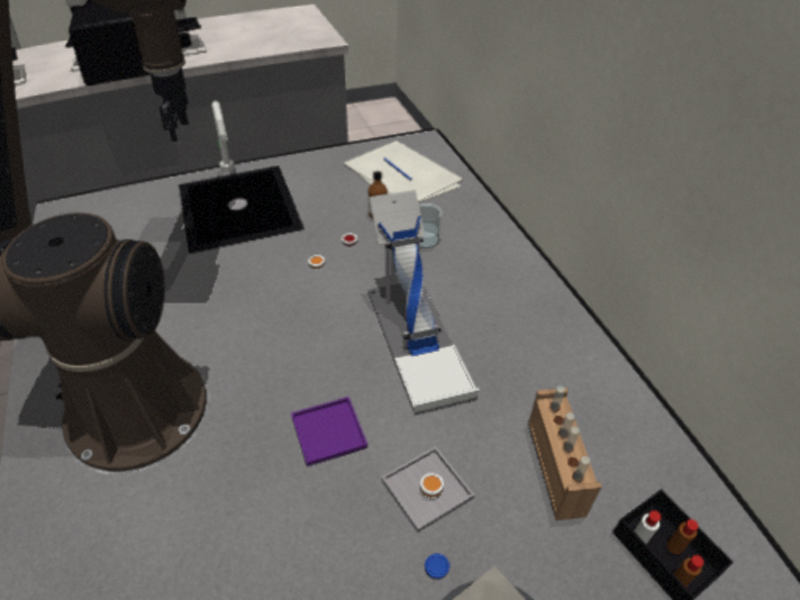

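The top view shows the amber plate at (279,355), the red plate at (254,312), the stack in the steel tray at (564,339) and the chute with its ledge on the left at (343,283) and catch at (466,296). All of these are in 800x600 pixels. Next I'll measure them precisely.

```bash
cat >> h.py <<'E'
def blob(f,c,r,kind):
    hsv=cv2.cvtColor(f['img'],cv2.COLOR_BGR2HSV).astype(int)
    m=np.zeros(hsv.shape[:2],bool);c=[int(round(k)) for k in c]
    sl=(slice(max(c[1]-r,0),c[1]+r),slice(max(c[0]-r,0),c[0]+r))
    H,S,V=[hsv[sl][...,k] for k in range(3)]
    if kind=='amber': q=(S>90)&(H>8)&(H<30)&(V>100)
    if kind=='red': q=(S>90)&((H<8)|(H>170))
    if kind=='blue': q=(S>100)&(H>100)&(H<130)
    m[sl]=q; n,l,s,cc=cv2.connectedComponentsWithStats(m.astype(np.uint8))
    if n<2: return None
    k=1+np.argmax(s[1:,4]); return cc[k],s[k]
E
python3 - <<'E'
from h import *
F={n:bot.grab_frame(n) for n in('top','side')}
for nm,kind,ct,cs,h in [('amber','amber',(178.6,227.3),(203,167),.012),('red','red',(163,200),(223,152.5),.012),('stack','amber',(361,217),(276,310),.040)]:
    for n,c in(('top',ct),('side',cs)):
        f=F[n];b=blob(f,c,9,kind)
        print(nm,n,b[0],b[1],'depth',deproj(f,*b[0]).round(4),'plane',onplane(f,*b[0],h).round(4),'p-4',onplane(f,*b[0],h-.012).round(4))
# chute landmarks
for n in F:
    for t in ['ledge','mouth','twist_mid','catch','outlet','chute','inc_tray']:
        for d in bot.landmark_of(t,n)[:2]:
            if d['p']>.3:
                u=np.array(d['at'])*[512,384]; print(n,t,round(d['p'],2),u.round(1),deproj(F[n],*u).round(4))
f=F['top']
for h in[0.]:
  for p in[(60,128),(768,124)]: print(onplane(f,p[0]/1.5625,p[1]/1.5625,0))
crop=f['img'][150:225,195:330]; cv2.imwrite('pics/chute_t.png',cv2.resize(crop,None,fx=5.8,fy=5.8,interpolation=cv2.INTER_CUBIC))
f=F['side'];crop=f['img'][110:270,200:320]; cv2.imwrite('pics/chute_s.png',cv2.resize(crop,None,fx=3.7,fy=3.7,interpolation=cv2.INTER_CUBIC))
E
```

```text
amber top [178.2   227.075] [175 224   7   7  40] depth [0.4446 0.3069 0.0109] plane [0.4446 0.3067 0.012 ] p-4 [0.4444 0.3089 0.    ]
amber side [202.06666667 166.06666667] [199 164   7   5  30] depth [0.4471 0.3056 0.0108] plane [0.4469 0.3042 0.012 ] p-4 [ 0.4494  0.3186 -0.    ]
red top [162.5 199.5] [160 197   6   6  32] depth [0.5448 0.3653 0.0083] plane [0.5446 0.3645 0.012 ] p-4 [0.5451 0.367  0.    ]
red side [223.05263158 152.21052632] [220 151   7   4  19] depth [0.5464 0.3606 0.0115] plane [0.5462 0.3599 0.012 ] p-4 [0.5501 0.375  0.    ]
stack top [360.87179487 216.87179487] [358 214   7   7  39] depth [ 0.4796 -0.3509  0.0262] plane [ 0.4795 -0.3482  0.04  ] p-4 [ 0.4796 -0.3506  0.028 ]
stack side [276.09411765 308.92941176] [271 305  11   9  85] depth [ 0.4819 -0.3524  0.0259] plane [ 0.4783 -0.3595  0.04  ] p-4 [ 0.4814 -0.3534  0.028 ]
top ledge 0.72 [214.  181.3] [0.5935 0.1547 0.224 ]
top mouth 0.97 [230.5 182.2] [0.5944 0.1058 0.1713]
top mouth 0.47 [255.5 190.2] [0.5704 0.0243 0.1276]
top twist_mid 0.65 [256.2 186.4] [0.5819 0.0215 0.1478]
top catch 0.64 [298.  189.7] [ 0.5785 -0.1271  0.0142]
top outlet 0.74 [139.1 171.8] [0.6392 0.4331 0.0802]
top outlet 0.68 [274.  184.1] [ 0.5954 -0.0396  0.0663]
top chute 0.7 [254.4 185.8] [0.5838 0.0275 0.1483]
top inc_tray 0.89 [353.6 219.4] [ 0.4706 -0.3285  0.0052]
top inc_tray 0.64 [308.5 254.7] [ 0.3435 -0.1644  0.0022]
side ledge 0.89 [253.7 138.6] [0.5954 0.1421 0.2141]
side ledge 0.68 [274.2 310.6] [ 0.4744 -0.357   0.0293]
side mouth 0.92 [258.5 153.2] [0.5902 0.0824 0.1992]
side twist_mid 0.6 [265.7 185.7] [0.5864 0.0044 0.1287]
side catch 0.94 [277.9 243.5] [ 0.5754 -0.1387  0.0133]
side outlet 0.56 [268.3 218. ] [ 0.58   -0.0433  0.0302]
side inc_tray 0.97 [275.  314.4] [ 0.4724 -0.3677  0.0288]
side inc_tray 0.76 [208.5 277.6] [ 0.3412 -0.1824  0.0053]
[0.98662201 0.83838092 0.        ]
[ 0.98736315 -0.84962318  0.        ]
```

View pics/chute_t.png

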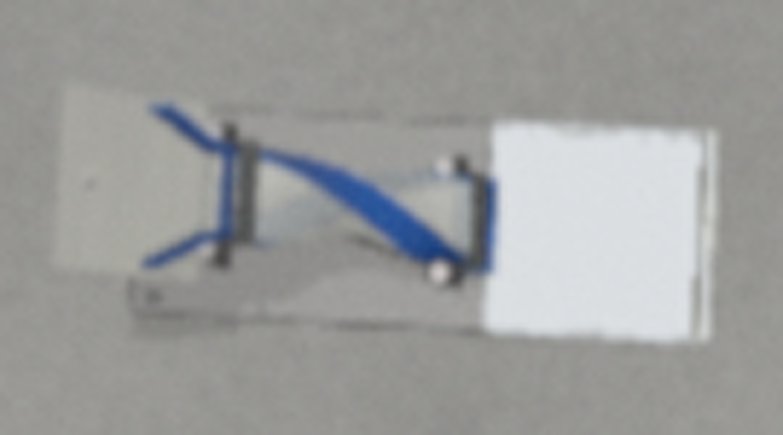

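View pics/chute_s.png

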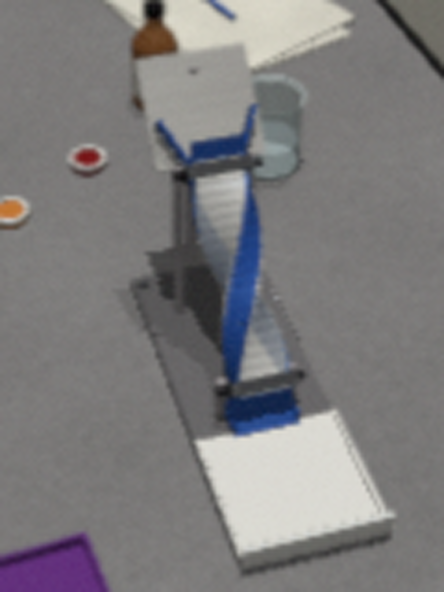

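```bash
python3 - <<'E'
from h import *
for n in('top','side'):
    f=bot.grab_frame(n)
    v,u=np.mgrid[110:285,190:340]; P=np.array([deproj(f,a,b,f['z_map'][b,a]) for a,b in zip(u.ravel(),v.ravel())]); 
    g=f['img'][v.ravel(),u.ravel()].astype(int); hsv=cv2.cvtColor(g[None].astype(np.uint8),cv2.COLOR_BGR2HSV)[0].astype(int)
    print(n)
    # catch tray
    m=(g.min(1)>175)&(P[:,2]>.005)&(P[:,2]<.04)&(P[:,1]<-.03)&(abs(P[:,0]-.58)<.1)
    r=cv2.minAreaRect(P[m][:,:2].astype(np.float32)); print('tray',m.sum(),r, 'z',np.median(P[m][:,2]))
    # ledge plane
    m=(P[:,2]>.17)&(P[:,1]>.08)&(P[:,1]<.25)&(hsv[:,1]<60)&(abs(P[:,0]-.58)<.12)
    Q=P[m]
    for _ in range(5):
        c=Q.mean(0);w=np.linalg.svd(Q-c)[2][2];w*=np.sign(w[2]); d=abs((P[m]-c)@w); Q=P[m][d<.004]
    print('ledge',len(Q),c,w,'tilt',np.degrees(np.arccos(w[2])),'yaw of -y dir',np.degrees(np.arctan2(w[1],w[0]))+90)
    ex=np.cross([0,0,1],w);ex/=np.linalg.norm(ex); dn=np.cross(w,ex) ; dn*=-np.sign(dn[2])
    ab=np.c_[Q@ex,Q@dn].astype(np.float32); r=cv2.minAreaRect(ab); 
    C=r[0][0]*ex+r[0][1]*dn+(c@w)*w; print('rect',r,'center',C,'ex',ex,'dn',dn)
    up=cv2.boxPoints(r); print([ (p[0]*ex+p[1]*dn+(c@w)*w).round(4) for p in up])
E
```

```text
top
tray 1296 ((0.5792097449302673, -0.1280931532382965), (0.1424550861120224, 0.13333578407764435), 86.60699462890625) z 0.013652389935746072
ledge 645 [0.59137502 0.14651228 0.21615663] [-0.04697606 -0.69778955  0.7147608 ] tilt 44.37640074313679 yaw of -y dir -3.8514116081556864
rect ((0.5814975500106812, -0.2770928144454956), (0.1158740445971489, 0.0997457429766655), 89.72339630126953) center [0.59233728 0.14146364 0.2112911 ] ex [ 0.9977416 -0.0671692  0.       ] dn [-0.04800991 -0.71314658 -0.699369  ]
[array([0.5451, 0.186 , 0.2516]), array([0.6446, 0.1796, 0.252 ]), array([0.6396, 0.0969, 0.1709]), array([0.5401, 0.1033, 0.1706])]
side
tray 1215 ((0.5806495547294617, -0.12923255562782288), (0.14048029482364655, 0.12943634390830994), 86.09485626220703) z 0.013449714960516786
ledge 690 [0.59348959 0.14774907 0.22004154] [-0.03726397 -0.70053231  0.7126471 ] tilt 44.54929941974076 yaw of -y dir -3.0449100074480953
rect ((0.5870199203491211, -0.27409881353378296), (0.1034027710556984, 0.10140838474035263), 89.6340103149414) center [0.59540477 0.14202638 0.21451628] ex [ 0.99858821 -0.05311869  0.        ] dn [-0.03785488 -0.71164099 -0.70152271]
[array([0.5464, 0.1813, 0.2506]), array([0.6477, 0.1764, 0.251 ]), array([0.6444, 0.1028, 0.1785]), array([0.5431, 0.1077, 0.178 ])]
```

>>> play_rows(grip_force=25, moves=[[0.8,0.249,-0.3135,-0.12,0,0,-76],[0.8,0.249,-0.3135,-0.12,0,0,-76],[0.8,0.249,-0.3135,-0.12,0,0,-76],[0.8,0.249,-0.3135,-0.12,0,0,-76],[0.8,0.249,-0.3135,-0.12,0,0,-76],[0.8,0.249,-0.3135,-0.12,0,0,-76],[0.8,0.249,-0.3135,-0.12,0,0,-76],[0.8,0.249,-0.3135,-0.12,0,0,-76],[0.8,0.249,-0.3135,-0.12,0,0,-76],[0.8,0.249,-0.3135,-0.12,0,0,-76],[0.8,0.249,-0.3135,-0.16,0,0,-76],[0.8,0.249,-0.3135,-0.16,0,0,-76]])

```text
clock: 3.9
tcp_pos: [0.444, 0.3059, 0.0699]
orientation: [-179.8, 0.1, 86.5]
wrist_force: [0.3, 0.8, 0.8]
opening: 0.0683
```

```bash
python3 - <<'E'
from h import *
s=bot.observe();print(s)
f=bot.grab_frame('side');c=f['img'][110:210,150:270];cv2.imwrite('pics/s1.png',cv2.resize(c,None,fx=5,fy=5,interpolation=cv2.INTER_CUBIC))
f=bot.grab_frame('top');c=f['img'][190:270,130:230];cv2.imwrite('pics/t1.png',cv2.resize(c,None,fx=5,fy=5,interpolation=cv2.INTER_CUBIC))
E
```

```text
{'clock': 3.9, 'joint_positions': array([3.13450560e+01, 3.16396058e+01, 1.13648268e+02, 5.63972897e-03,
       3.49268974e+01, 3.48521194e+01]), 'dq': array([-0.29695925, -2.42737689, -1.67989589, -0.05047757,  2.76082021,
        0.09682036]), 'joint_efforts': array([-2.87372991e-01, -8.23921251e+01, -2.58969676e+01, -8.68355826e-03,
       -1.63350072e+00, -8.61020089e-03]), 'tcp_pos': array([0.44396015, 0.30591296, 0.06988715]), 'orientation': array([-1.79821917e+02,  1.20097470e-01,  8.64884933e+01]), 'wrist_force': array([0.34721419, 0.81507255, 0.81723678]), 'ft_torque': array([0.02988765, 0.05145062, 0.03355924]), 'opening': 0.06831713947391259}
```

View pics/s1.png

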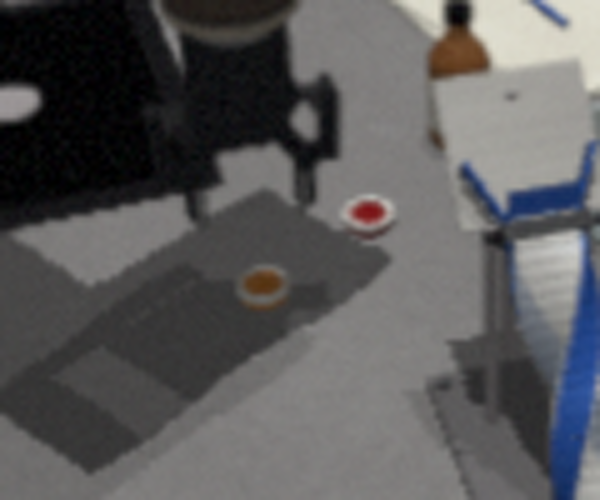

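View pics/t1.png

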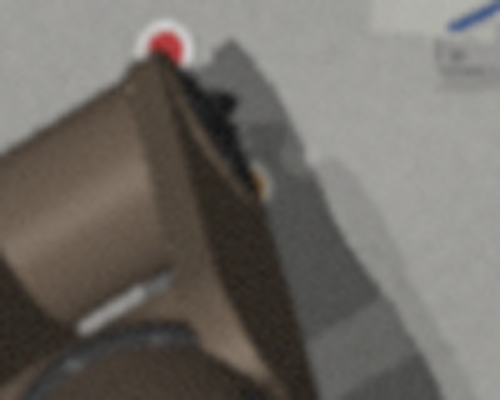

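>>> play_rows(moves=[[0.8,0,0,-0.04,0,0,0],[0.8,0,0,-0.069,0,0,0],[0.8,0,0,-0.069,0,0,0],[0.8,0,0,-0.069,0,0,0],[0.35,0,0,-0.069,0,0,0],[0.35,0,0,-0.069,0,0,0],[0.35,0,0,-0.069,0,0,0],[0.35,0,0,-0.069,0,0,0],[0.35,0,0,-0.069,0,0,0]])

```text
clock: 5.12
tcp_pos: [0.4466, 0.3064, 0.0036]
orientation: [179.9, -0.1, 86.4]
wrist_force: [-1.3, -1.5, 14.2]
opening: 0.0386
```

```bash
python3 - <<'E'
from h import *
s=bot.observe();print(s['tcp_pos'],s['opening'],s['wrist_force'])
f=bot.grab_frame('side');c=f['img'][110:210,150:270];cv2.imwrite('pics/s2.png',cv2.resize(c,None,fx=5,fy=5,interpolation=cv2.INTER_CUBIC))
E
```

```text
[0.44660835 0.30638803 0.00362691] 0.03861050660283287 [-1.31684227 -1.52043962 14.22884489]
```

View pics/s2.png

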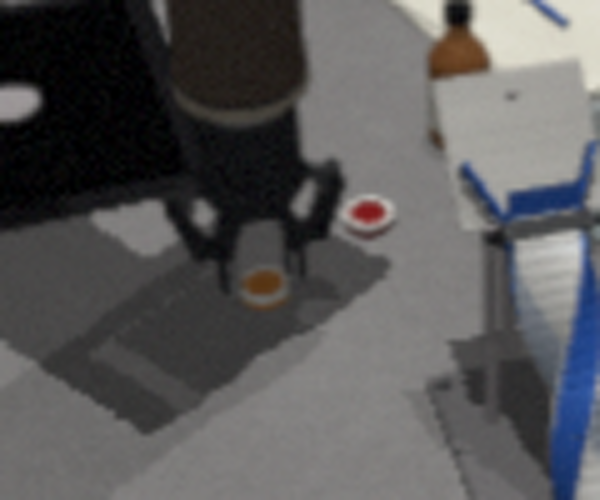

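>>> play_rows(moves=[[0.35,0,0,0.02,0,0,0],[0.35,0,0,0.06,0,0,0],[0.35,0,0,0.06,0,0,0],[0.35,0,0,0.06,0,0,0]])

```text
clock: 5.68
tcp_pos: [0.446, 0.306, 0.0626]
orientation: [180.0, -0.0, 86.4]
wrist_force: [0.1, -0.9, -0.5]
opening: 0.0384
```

```bash
python3 - <<'E'
from h import *
s=bot.observe();print(s['tcp_pos'],s['opening'],s['wrist_force'])
f=bot.grab_frame('side');c=f['img'][110:210,150:270];cv2.imwrite('pics/s3.png',cv2.resize(c,None,fx=5,fy=5,interpolation=cv2.INTER_CUBIC))
E
```

```text
[0.44598791 0.30597213 0.06256946] 0.03841961999358498 [ 0.11616035 -0.90080212 -0.53561286]
```

View pics/s3.png

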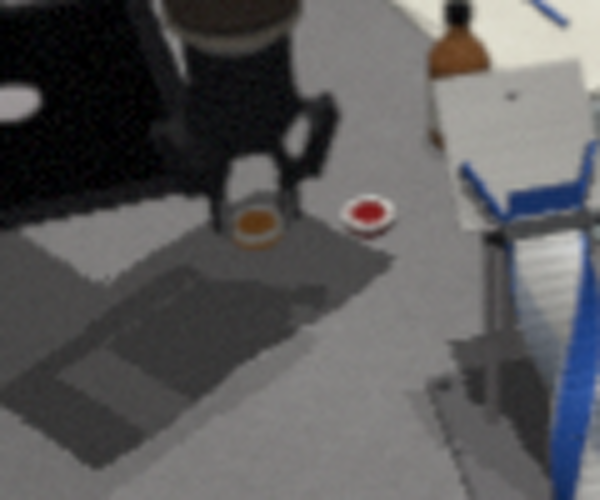

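>>> play_rows(moves=[[0.35,0,0,0.06,0,0,0],[0.35,0.0,0.0,0.12,0,0,0],[0.35,0.02,-0.02,0.18,0,0,0],[0.35,0.06,-0.06,0.23,0,0,0],[0.35,0.1,-0.12,0.24,0,0,0],[0.35,0.146,-0.17,0.24,0,0,0],[0.35,0.146,-0.207,0.23,8,-0.5,0],[0.35,0.146,-0.207,0.22,18,-1.1,0],[0.35,0.146,-0.207,0.22,28,-1.7,0],[0.35,0.146,-0.207,0.22,38,-2.3,0],[0.35,0.146,-0.207,0.22,44.4,-2.7,0],[0.35,0.146,-0.207,0.22,44.4,-2.7,0],[0.35,0.146,-0.207,0.22,44.4,-2.7,0],[0.35,0.146,-0.207,0.22,44.4,-2.7,0]])

```text
clock: 7.48
tcp_pos: [0.592, 0.0998, 0.2828]
orientation: [-179.9, -44.4, 86.4]
wrist_force: [-0.3, -1.0, -0.2]
opening: 0.0382
```

```bash
python3 - <<'E'
from h import *
s=bot.observe();print(s['tcp_pos'],s['orientation'],s['opening'],s['wrist_force'],s['joint_positions'])
for n in('top','side'):
    f=bot.grab_frame(n);
    for h in (.29,): 
        u=proj(f,s['tcp_pos']);print(n,u); u=[int(x) for x in u]
        b=blob(f,u,14,'amber')
        if b: print(b[0],b[1],deproj(f,*b[0]))
    c=f['img'][u[1]-50:u[1]+50,u[0]-60:u[0]+60];cv2.imwrite(f'pics/{n}4.png',cv2.resize(c,None,fx=5,fy=5,interpolation=cv2.INTER_CUBIC))
E
```

```text
[0.59196931 0.09977297 0.2827657 ] [-179.92858948  -44.37975745   86.44704555] 0.03822822510777456 [-0.2737894  -0.97923574 -0.22634539] [-18.39480326  26.78323807 101.65152573  45.16108211  72.36169443
 -37.351202  ]
top (np.float64(229.86823782865167), np.float64(180.21385070768667))
[231.27906977 180.72093023] [229 176   6  10  43] [0.59009164 0.09517465 0.28653294]
side (np.float64(257.4831533828769), np.float64(128.10612877466502))
[258.89473684 130.63157895] [256 129   7   4  19] [0.59211225 0.08771833 0.28128689]
```

View pics/top4.png

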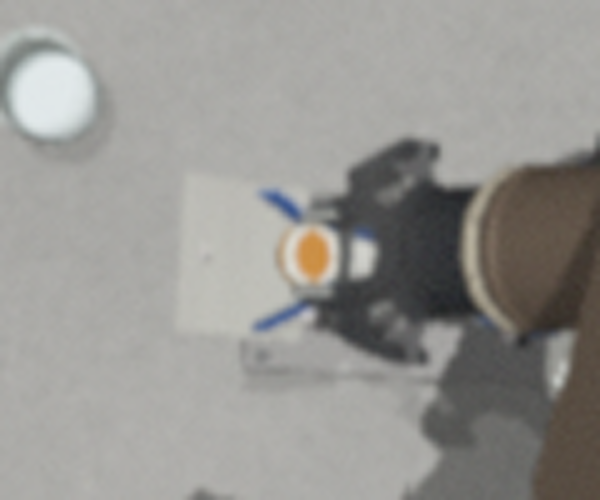

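View pics/side4.png

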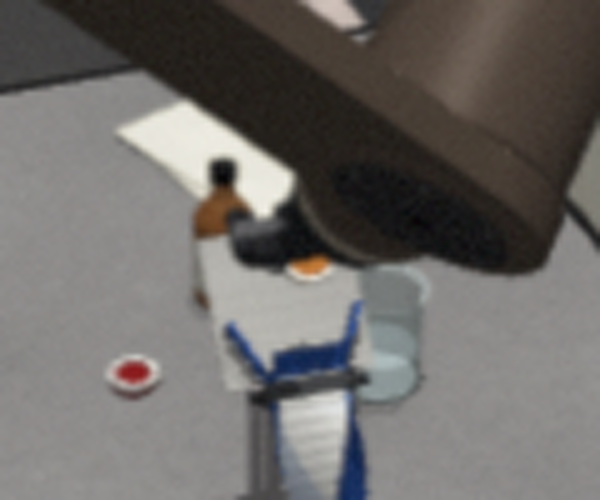

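>>> play_rows(moves=[[0.35,0.002,0.03,-0.03,0,0,0],[0.35,0.003,0.045,-0.047,0,0,0],[0.35,0.003,0.051,-0.053,0,0,0],[0.35,0.003,0.051,-0.053,0,0,0],[0.35,0.003,0.051,-0.053,0,0,0],[0.35,0.003,0.051,-0.053,0,0,0]])

```text
clock: 8.32
tcp_pos: [0.5953, 0.1494, 0.2299]
orientation: [-179.9, -44.5, 86.3]
wrist_force: [-0.7, -0.5, -0.1]
opening: 0.0385
```

```bash
python3 - <<'E'
from h import *
s=bot.observe();print(s['tcp_pos'],s['orientation'],s['opening'],s['wrist_force'])
for n in('top','side'):
    f=bot.grab_frame(n);
    u=proj(f,s['tcp_pos']); u=[int(x) for x in u]
    b=blob(f,u,14,'amber')
    if b: print(b[0],b[1],deproj(f,*b[0]))
    c=f['img'][u[1]-50:u[1]+50,u[0]-60:u[0]+60];cv2.imwrite(f'pics/{n}5.png',cv2.resize(c,None,fx=5,fy=5,interpolation=cv2.INTER_CUBIC))
E
```

```text
[0.59529149 0.14942987 0.22988595] [-179.92940781  -44.4702765    86.32813833] 0.03846188364196479 [-0.74033943 -0.47819963 -0.05333995]
[216.5952381  181.04761905] [214 177   6   9  42] [0.59340264 0.14542831 0.23434714]
[241.91111111 121.15555556] [238 119   9   6  45] [0.64982913 0.43142017 0.09084315]
```

View pics/top5.png

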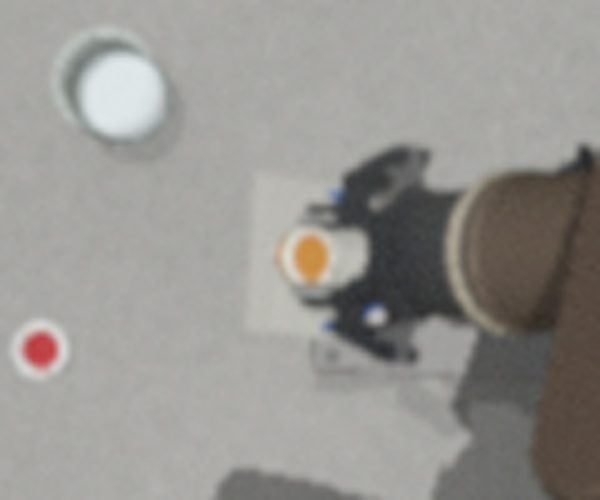

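View pics/side5.png

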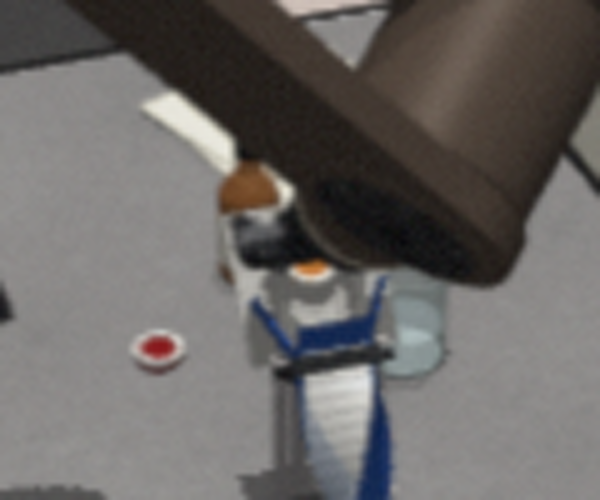

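>>> play_rows(moves=[[0.8,0,0,0,0,0,0],[0.8,0,0,0,0,0,0],[0.8,0,0,0,0,0,0],[0.8,0,0,0,0,0,0],[0.8,0,0,0,0,0,0],[0.8,0,0,0,0,0,0],[0.8,0,0,0,0,0,0],[0.8,0,0,0,0,0,0]])

```text
clock: 9.43
tcp_pos: [0.5949, 0.15, 0.2293]
orientation: [-179.8, -44.5, 86.3]
wrist_force: [0.2, -0.0, 0.9]
opening: 0.0682
```

```bash
python3 - <<'E'
from h import *
s=bot.observe();print(s['tcp_pos'],s['opening'],s['wrist_force'])
for n in('top','side'):
    f=bot.grab_frame(n);
    c=f['img'][140:240,190:330] if n=='top' else f['img'][110:270,190:330];cv2.imwrite(f'pics/{n}6.png',cv2.resize(c,None,fx=3.7,fy=3.7,interpolation=cv2.INTER_CUBIC))
E
```

```text
[0.59491455 0.14996804 0.22929705] 0.06822711209514119 [ 0.16890934 -0.04093359  0.90385736]
```

View pics/top6.png

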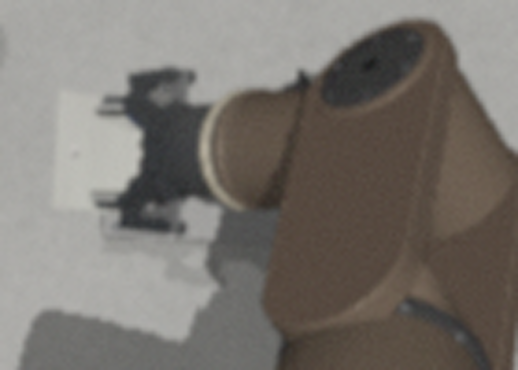

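View pics/side6.png

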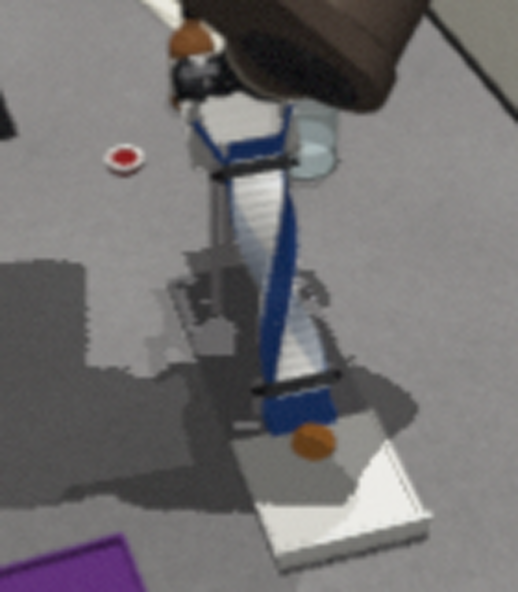

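>>> play_rows(moves=[[0.8,-0.002,-0.035,0.036,0,0,0],[0.8,-0.004,-0.07,0.071,0,0,0],[0.8,-0.008,-0.1,0.11,-4,0.2,0],[0.8,-0.012,-0.13,0.12,-14,0.8,0],[0.8,-0.015,-0.14,0.12,-24,1.4,0],[0.8,-0.015,-0.15,0.12,-34,2,0],[0.8,-0.015,-0.15,0.12,-44.4,2.7,0],[0.8,-0.015,-0.15,0.12,-44.4,2.7,0],[0.8,-0.015,-0.15,0.12,-44.4,2.7,0],[0.8,-0.015,-0.15,0.12,-44.4,2.7,0]])

```text
clock: 10.78
tcp_pos: [0.5797, -0.0011, 0.3489]
orientation: [-179.9, -0.1, 86.3]
wrist_force: [-0.8, 0.1, -0.4]
opening: 0.0681
```

```bash
python3 - <<'E'
from h import *
s=bot.observe();print(s['clock'],s['tcp_pos'],s['orientation'],s['joint_positions'])
for n in('top','side'):
    f=bot.grab_frame(n);
    b=blob(f,(298,190) if n=='top' else (278,238),30,'amber')
    if b: print(n,b[0],b[1],onplane(f,*b[0],.025),deproj(f,*b[0]))
    c=f['img'][140:240,240:380] if n=='top' else f['img'][200:360,190:330];cv2.imwrite(f'pics/{n}7.png',cv2.resize(c,None,fx=3.7,fy=3.7,interpolation=cv2.INTER_CUBIC))
E
```

```text
10.775 [ 0.57966147 -0.00105585  0.34885221] [-1.79937773e+02 -1.11722455e-01  8.62629193e+01] [-3.17281349 16.22546208 92.01828902  0.11823357 71.81740853  0.52725228]
side [274.27777778 228.96666667] [269 225  12   9  90] [ 0.58269141 -0.08902217  0.025     ] [ 0.58278758 -0.08881433  0.02473667]
```

View pics/top7.png

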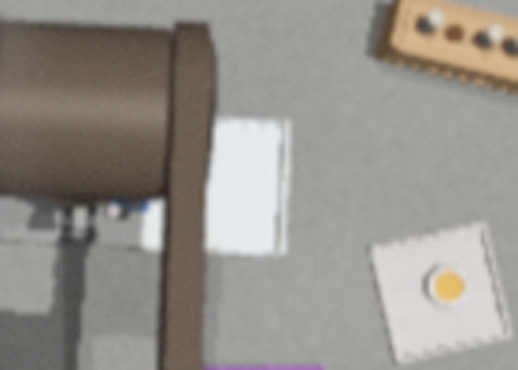

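View pics/side7.png

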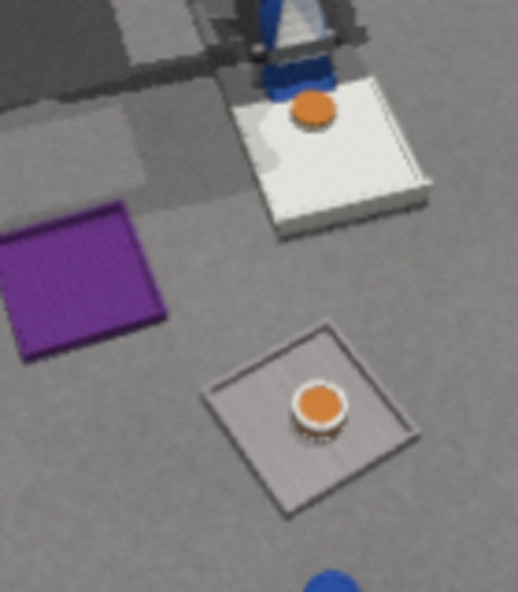

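```bash
cat >> h.py <<'E'
from scipy.optimize import least_squares
def fitcyl(f,c,x0,zlo,zhi,r=.02):
    a=np.linspace(0,2*np.pi,60)
    def cen(p):
        pts=np.array([proj(f,np.array([p[0]+r*np.cos(t),p[1]+r*np.sin(t),z])) for z in(zlo,zhi) for t in a],np.float32)
        h=cv2.convexHull(pts);m=cv2.moments(h);return np.array([m['m10'],m['m01']])/m['m00'],m['m00']
    s=least_squares(lambda p:cen(p)[0]-c,x0,diff_step=1e-3);return s.x,cen(s.x)[1]
E
python3 - <<'E'
from h import *
f=bot.grab_frame('side')
b=blob(f,(278,238),30,'amber');print(b)
print(fitcyl(f,b[0],[.583,-.089],.013,.025))
print(fitcyl(f,b[0],[.583,-.089],.022,.025))
c=f['img'][215:245,255:295];cv2.imwrite('pics/z8.png',cv2.resize(c,None,fx=16,fy=16,interpolation=cv2.INTER_NEAREST))
c=f['img'][295:330,255:297];cv2.imwrite('pics/z9.png',cv2.resize(c,None,fx=16,fy=16,interpolation=cv2.INTER_NEAREST))
E
```

```text
(array([274.27777778, 228.96666667]), array([269, 225,  12,   9,  90], dtype=int32))
(array([ 0.58494179, -0.08413383]), 124.81856625084765)
(array([ 0.5833213 , -0.08763715]), 102.43437840533443)
```

View pics/z8.png

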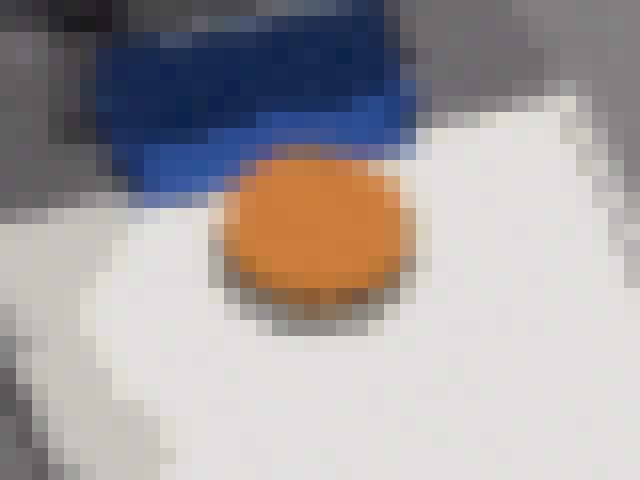

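View pics/z9.png

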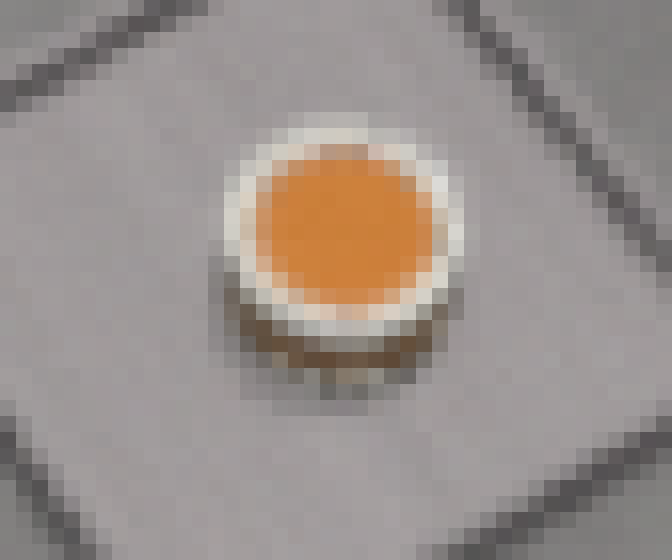

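>>> play_rows(moves=[[0.8,0.004,-0.06,0,7,-0.4,0],[0.8,0.004,-0.109,-0.03,15,-0.9,0],[0.8,0.004,-0.109,-0.09,15,-0.9,0],[0.8,0.004,-0.109,-0.15,15,-0.9,0],[0.8,0.004,-0.109,-0.21,15,-0.9,0],[0.8,0.004,-0.109,-0.25,15,-0.9,0],[0.8,0.004,-0.109,-0.25,15,-0.9,0],[0.8,0.004,-0.109,-0.25,15,-0.9,0]])

```text
clock: 11.92
tcp_pos: [0.5847, -0.1097, 0.1007]
orientation: [180.0, -15.0, 86.3]
wrist_force: [0.5, -0.3, 1.2]
opening: 0.0683
```

```bash
python3 - <<'E'
from h import *
s=bot.observe();print(s['clock'],s['tcp_pos'],s['orientation'])
f=bot.grab_frame('side')
c=f['img'][190:260,230:320];cv2.imwrite('pics/s10.png',cv2.resize(c,None,fx=7,fy=7,interpolation=cv2.INTER_CUBIC))
f=bot.grab_frame('top')
c=f['img'][150:230,250:350];cv2.imwrite('pics/t10.png',cv2.resize(c,None,fx=7,fy=7,interpolation=cv2.INTER_CUBIC))
E
```

```text
11.925 [ 0.58471662 -0.1096735   0.10071388] [179.96895555 -15.01977024  86.33822297]
```

View pics/s10.png

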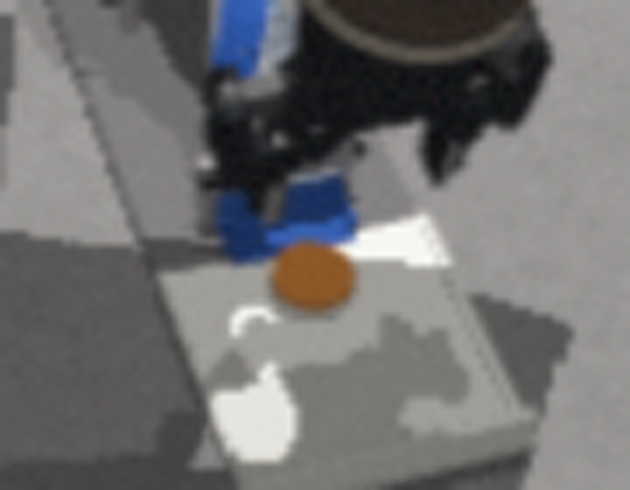

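View pics/t10.png

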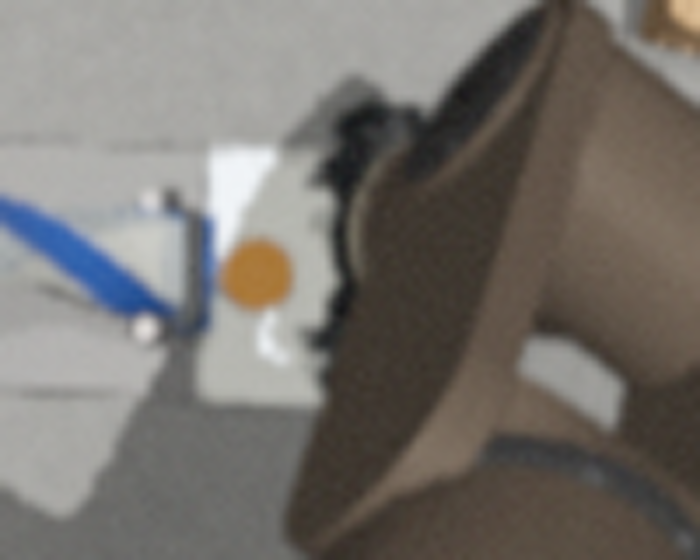

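```bash
python3 - <<'E'
from h import *
for n in('top','side'):
    f=bot.grab_frame(n)
    b=blob(f,(287,189) if n=='top' else (275,229),12,'amber');print(b)
    print(onplane(f,*b[0],.025),fitcyl(f,b[0],[.583,-.089],.021,.025),deproj(f,*b[0]))
E
```

```text
(array([286.25352113, 188.91549296]), array([282, 185,  10,   9,  71], dtype=int32))
[ 0.5808291  -0.08421839  0.025     ] (array([ 0.58094247, -0.0842877 ]), 97.62391811609268) [ 0.58088823 -0.08425935  0.02405783]
(array([274.26666667, 229.15555556]), array([269, 225,  12,  10,  90], dtype=int32))
[ 0.58236334 -0.08974172  0.025     ] (array([ 0.58317315, -0.0879677 ]), 105.07626251806505) [ 0.58249469 -0.08945789  0.02464004]
```

>>> play_rows(moves=[[0.8,-0.001,0.011,-0.035,0,0,0],[0.8,-0.001,0.02,-0.065,0,0,0],[0.8,-0.001,0.0234,-0.078,0,0,0],[0.8,-0.001,0.0234,-0.079,0,0,0],[0.8,-0.001,0.0234,-0.079,0,0,0],[0.35,-0.001,0.0234,-0.079,0,0,0],[0.35,-0.001,0.0234,-0.079,0,0,0],[0.35,-0.001,0.0234,-0.079,0,0,0],[0.35,-0.001,0.0234,-0.079,0,0,0],[0.35,-0.001,0.0234,-0.079,0,0,0],[0.35,-0.001,0.0234,-0.079,0,0,0]])

```text
clock: 13.5
tcp_pos: [0.5834, -0.0861, 0.0213]
orientation: [180.0, -15.0, 86.4]
wrist_force: [-2.0, -1.9, 8.8]
opening: 0.0377
```

```bash
python3 - <<'E'
from h import *
s=bot.observe();print(s['clock'],s['tcp_pos'],s['orientation'],s['opening'],s['wrist_force'])
f=bot.grab_frame('side')
c=f['img'][190:260,230:320];cv2.imwrite('pics/s11.png',cv2.resize(c,None,fx=7,fy=7,interpolation=cv2.INTER_CUBIC))
f=bot.grab_frame('top')
c=f['img'][150:230,250:350];cv2.imwrite('pics/t11.png',cv2.resize(c,None,fx=7,fy=7,interpolation=cv2.INTER_CUBIC))
E
```

```text
13.5 [ 0.58341863 -0.08610366  0.02125356] [179.97497119 -15.00748016  86.36783778] 0.03771403431844256 [-2.03748647 -1.8989      8.80046041]
```

View pics/s11.png

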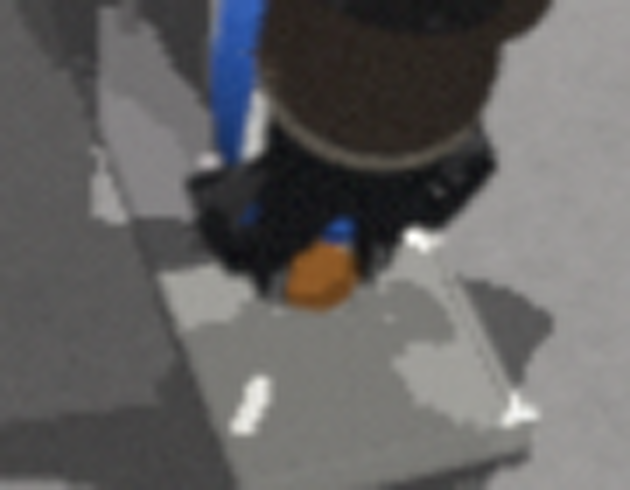

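View pics/t11.png

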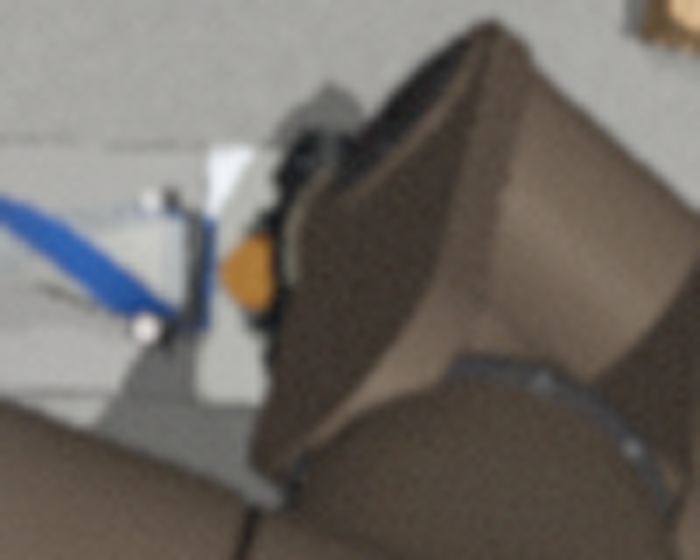

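>>> play_rows(moves=[[0.35,0,-0.008,0.03,0,0,0],[0.35,0,-0.03,0.09,0,0,0],[0.35,0,-0.05,0.12,0,0,0],[0.35,0,-0.05,0.12,0,0,0],[0.35,0,-0.05,0.12,0,0,0]])

```text
clock: 14.22
tcp_pos: [0.5825, -0.1354, 0.14]
orientation: [-179.9, -15.0, 86.3]
wrist_force: [-1.1, 0.0, -0.5]
opening: 0.0373
```

```bash
python3 - <<'E'
from h import *
s=bot.observe();print(s['clock'],s['tcp_pos'],s['orientation'],s['opening'],s['wrist_force'])
f=bot.grab_frame('side')
u=[int(x) for x in proj(f,s['tcp_pos'])];print(u)
c=f['img'][u[1]-40:u[1]+40,u[0]-45:u[0]+45];cv2.imwrite('pics/s12.png',cv2.resize(c,None,fx=7,fy=7,interpolation=cv2.INTER_CUBIC))
b=blob(f,u,15,'amber');print(b,deproj(f,*b[0]))
E
```

```text
14.225 [ 0.5824994  -0.13539261  0.14000564] [-179.92163414  -15.03820619   86.3375113 ] 0.03726038539948211 [-1.05626927  0.02824449 -0.49191676]
[281, 214]
(array([283.3255814 , 214.34883721]), array([279, 209,  10,  11,  86], dtype=int32)) [ 0.58492757 -0.13917314  0.14242144]
```

View pics/s12.png

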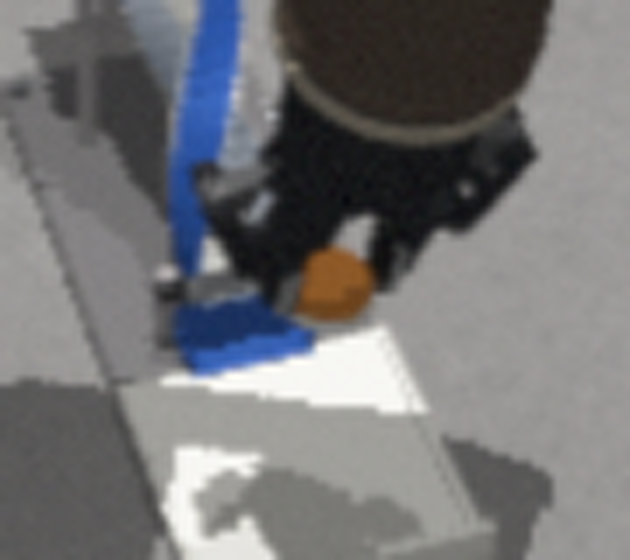

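```bash
cat >> h.py <<'E'
def pts(f,c,r,kind='amber'):
    hsv=cv2.cvtColor(f['img'],cv2.COLOR_BGR2HSV).astype(int);P=[];U=[]
    for v in range(int(c[1])-r,int(c[1])+r+1):
        for u in range(int(c[0])-r,int(c[0])+r+1):
            H,S,V=hsv[v,u]
            if S>90 and 8<H<30 and V>70 and f['z_map'][v,u]>0: P.append(deproj(f,u,v,f['z_map'][v,u]));U.append((u,v,V))
    return np.array(P),np.array(U)
E
python3 - <<'E'
from h import *
np.set_printoptions(precision=4,suppress=True)
A=[]
for k in range(3):
    f=bot.grab_frame('side');P,U=pts(f,(283,214),9);A.append(P)
    c=P.mean(0);w=np.linalg.svd(P-c)[2][2];w*=np.sign(w[2]);print(len(P),c,w,np.std((P-c)@w))
P=A[-1]
for v in range(207,222):
    m=U[:,1]==v
    if m.any(): print(v,U[m][:,0].min(),U[m][:,0].max(),U[m][:,2].mean().round(),P[m].mean(0))
c=f['img'][200:228,268:300];cv2.imwrite('pics/z13.png',cv2.resize(c,None,fx=18,fy=18,interpolation=cv2.INTER_NEAREST))
E
```

```text
92 [ 0.584  -0.1397  0.1433] [-0.0094 -0.0269  0.9996] 0.001858077951283531
95 [ 0.5851 -0.1382  0.1411] [0.0147 0.6427 0.766 ] 0.006756329262613508
94 [ 0.5851 -0.1381  0.1411] [0.0015 0.6429 0.766 ] 0.006709336709239088
209 283 283 120.0 [ 0.591  -0.122   0.1456]
210 280 286 125.0 [ 0.5992 -0.1064  0.1231]
211 280 288 130.0 [ 0.5912 -0.129   0.144 ]
212 279 288 128.0 [ 0.5893 -0.1303  0.1418]
213 279 288 133.0 [ 0.5871 -0.1352  0.1433]
214 279 289 127.0 [ 0.587  -0.1391  0.1431]
215 279 288 130.0 [ 0.5845 -0.1415  0.1422]
216 278 288 123.0 [ 0.5815 -0.145   0.1426]
217 278 287 107.0 [ 0.5785 -0.1483  0.1429]
218 278 286 107.0 [ 0.5759 -0.1508  0.1422]
219 280 285 111.0 [ 0.5769 -0.1525  0.1394]
```

View pics/z13.png

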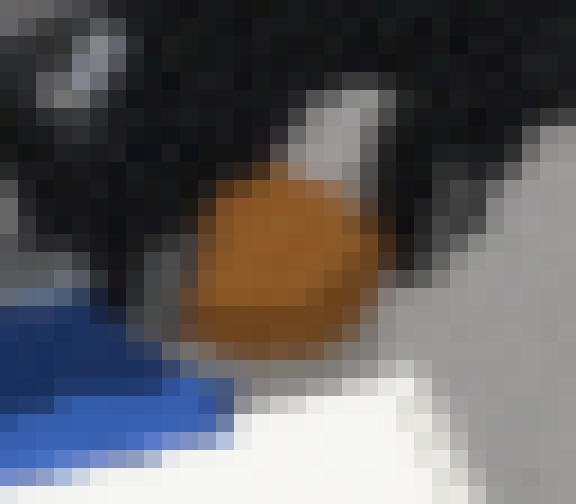

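>>> play_rows(moves=[[0.35,-0.01,-0.03,0.02,0,0,0],[0.35,-0.035,-0.075,0.03,0,0,0],[0.35,-0.06,-0.125,0.03,0,0,0],[0.35,-0.085,-0.175,0.02,0,0,0],[0.35,-0.102,-0.216,0,0,0,0],[0.35,-0.102,-0.216,-0.04,0,0,0],[0.35,-0.102,-0.216,-0.04,0,0,0],[0.35,-0.102,-0.216,-0.04,0,0,0],[0.35,-0.102,-0.216,-0.04,0,0,0],[0.35,-0.102,-0.216,-0.04,0,0,0],[0.35,-0.102,-0.216,-0.04,0,0,0]])

```text
clock: 15.8
tcp_pos: [0.4812, -0.3517, 0.1009]
orientation: [-180.0, -15.0, 86.4]
wrist_force: [-0.4, -0.2, 0.0]
opening: 0.0371
```

```bash
python3 - <<'E'
from h import *
s=bot.observe();print(s['clock'],s['tcp_pos'],s['orientation'],s['opening'],s['wrist_force'])
for n in('side','top'):
    f=bot.grab_frame(n)
    u=[int(x) for x in proj(f,s['tcp_pos'])];print(n,u)
    v0=max(u[1]-40,0);c=f['img'][v0:u[1]+45,u[0]-45:u[0]+45];cv2.imwrite(f'pics/{n}14.png',cv2.resize(c,None,fx=7,fy=7,interpolation=cv2.INTER_CUBIC)); print('crop origin',u[0]-45,v0)
    b=blob(f,u,14,'amber')
    if b: print(b,deproj(f,*b[0]),onplane(f,*b[0],s['tcp_pos'][2]+.0037))
E
```

```text
15.8 [ 0.48124087 -0.35166228  0.10093638] [-179.98717737  -14.99208935   86.3885356 ] 0.03709674603983354 [-0.40856453 -0.19429366  0.01779222]
side [277, 293]
crop origin 232 253
(array([279.12328767, 296.60273973]), array([273, 292,  13,   9,  73], dtype=int32)) [ 0.48154867 -0.36313998  0.10535041] [ 0.4817486  -0.36275502  0.10463638]
top [365, 216]
crop origin 320 176
(array([364.23478261, 216.66956522]), array([358, 211,  13,  12, 115], dtype=int32)) [ 0.47988687 -0.34726351  0.10330705] [ 0.4798803  -0.34699245  0.10463638]
```

View pics/side14.png

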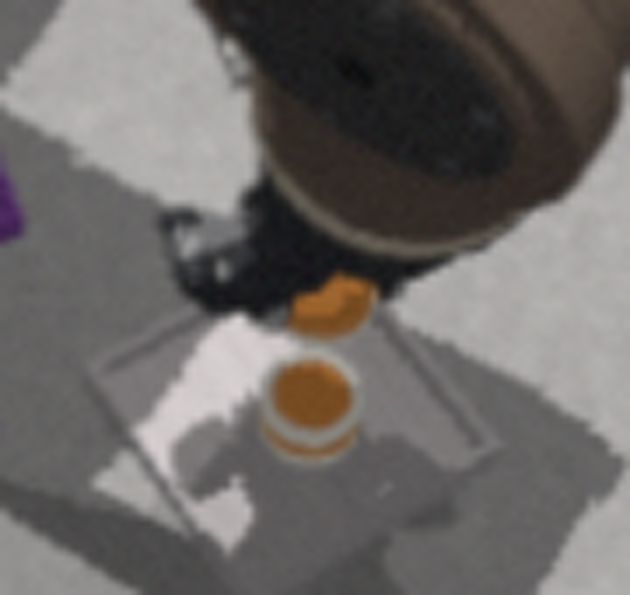

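View pics/top14.png

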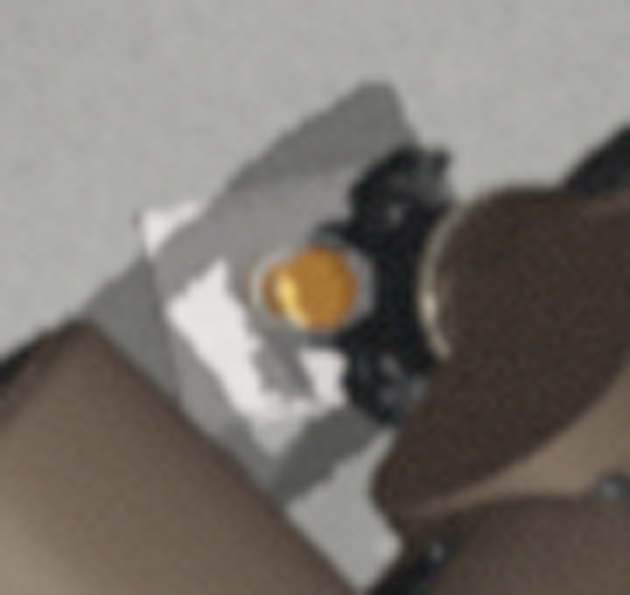

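```bash
python3 - <<'E'
from h import *
R=[]
s=bot.observe();zt=s['tcp_pos'][2]+.0037
for k in range(3):
    f=bot.grab_frame('top')
    c=f['img'][196:236,345:385].astype(np.float32);
    S=cv2.resize(c,None,fx=8,fy=8,interpolation=cv2.INTER_CUBIC)
    sat=(S[...,2]-S[...,0])  # r-b
    m=(sat>45).astype(np.uint8)
    cn=max(cv2.findContours(m,cv2.RETR_EXTERNAL,cv2.CHAIN_APPROX_NONE)[0],key=cv2.contourArea)[:,0,:]
    p=(cn+.5)/8-.5+[345,196]
    sel=p[(p[:,0]>363.5)]
    o=least_squares(lambda q:np.hypot(*(sel-q[:2]).T)-q[2],[365,217,5.8]).x
    o2=least_squares(lambda q:np.hypot(*(sel-q[:2]).T)-5.85,[365,217]).x
    print(o,o2,onplane(f,*o[:2],zt),onplane(f,*o2,zt)); R.append(p)
print(onplane(f,360.87,216.87,.028))
cv2.imwrite('pics/t15.png',cv2.drawContours(cv2.resize(S.clip(0,255).astype(np.uint8),None,fx=1.5,fy=1.5),[(cn*1.5).astype(int)],-1,(0,255,0),1))
E
```

```text
[364.62870231 216.78319225   5.77224683] [364.53164349 216.78258111] [ 0.47948895 -0.34840261  0.10431308] [ 0.47949216 -0.34807021  0.10431308]
[364.6682304  216.7866295    5.73009223] [364.51817222 216.78597375] [ 0.47947674 -0.34853785  0.10431308] [ 0.47948072 -0.34802392  0.10431308]
[364.66498008 216.81707736   5.72348621] [364.50646178 216.81549022] [ 0.47937271 -0.34852539  0.10431308] [ 0.47937997 -0.34798253  0.10431308]
[ 0.47958293 -0.35055693  0.028     ]
```

View pics/t15.png

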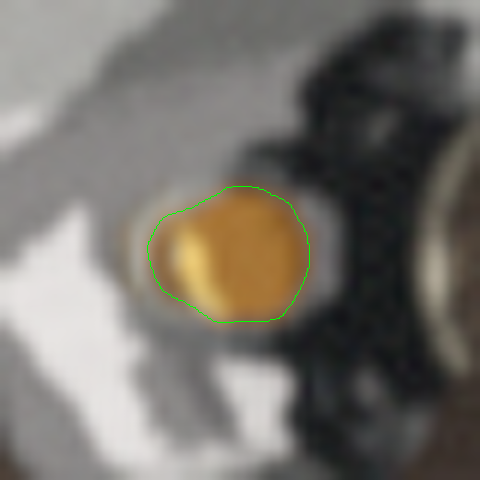

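>>> play_rows(moves=[[0.35,0,-0.001,-0.02,0,0,0],[0.35,0,-0.0017,-0.04,0,0,0],[0.35,0,-0.0017,-0.052,0,0,0],[0.35,0,-0.0017,-0.058,0,0,0],[0.35,0,-0.0017,-0.058,0,0,0],[0.35,0,-0.0017,-0.058,0,0,0],[0.35,0,-0.0017,-0.058,0,0,0]])

```text
clock: 16.92
tcp_pos: [0.4812, -0.3536, 0.0428]
orientation: [-180.0, -15.0, 86.4]
wrist_force: [0.4, -0.6, -0.4]
opening: 0.0372
```

```bash
python3 - <<'E'
from h import *
s=bot.observe();print(s['clock'],s['tcp_pos'],s['orientation'],s['opening'],s['wrist_force'])
for n in('side','top'):
    f=bot.grab_frame(n)
    u=[int(x) for x in proj(f,s['tcp_pos'])]
    v0=max(u[1]-30,0);c=f['img'][v0:u[1]+30,u[0]-35:u[0]+35];cv2.imwrite(f'pics/{n}16.png',cv2.resize(c,None,fx=9,fy=9,interpolation=cv2.INTER_CUBIC))
E
```

```text
16.925 [ 0.48115003 -0.35361312  0.04281061] [-179.98483034  -14.99150051   86.36856527] 0.03724521040834512 [ 0.42947877 -0.5711957  -0.36507811]
```

View pics/side16.png

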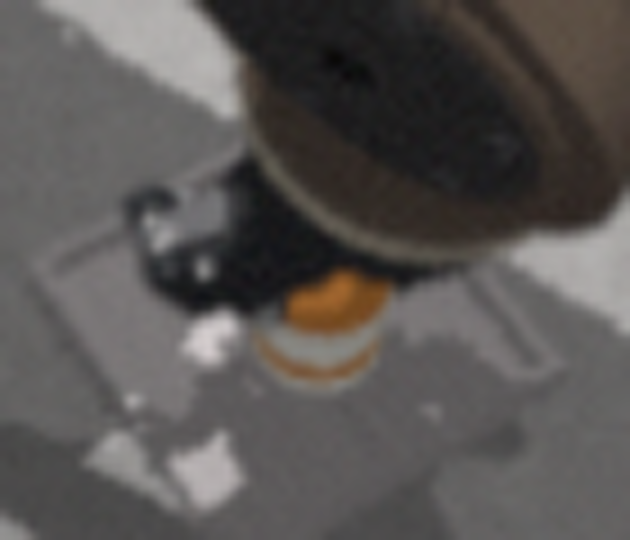

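View pics/top16.png

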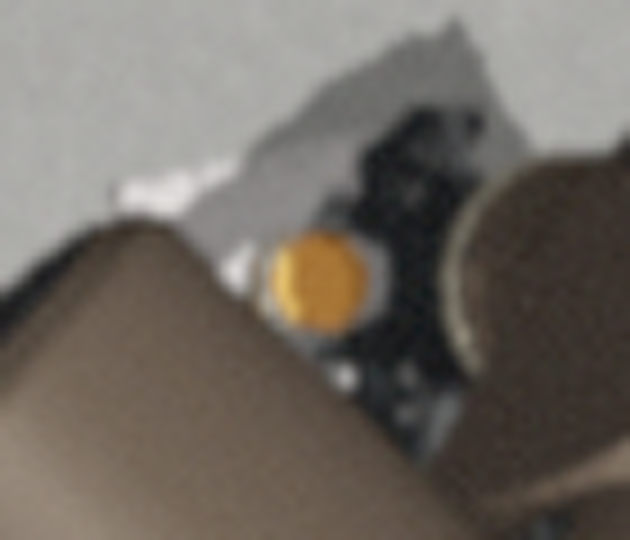

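```bash
python3 - <<'E'
from h import *
s=bot.observe()
f=bot.grab_frame('side'); u=[int(x) for x in proj(f,s['tcp_pos'])]; o=np.array([u[0]-35,u[1]-30])
a=np.linspace(0,2*np.pi,90)
c=f['img'][o[1]:o[1]+60,o[0]:o[0]+70];S=cv2.resize(c,None,fx=11,fy=11,interpolation=cv2.INTER_CUBIC)
def draw(x,y,z,col,sh=0,r=.02):
    p=np.array([proj(f,np.array([x+r*np.cos(t),y+r*np.sin(t),z])) for t in a]); q=((p-o+.5)*11).astype(int); cv2.polylines(S,[q],True,col,1)
draw(.4814,-.3534,.028,(255,0,0)); draw(.4814,-.3534,.004,(255,0,0))
zt=s['tcp_pos'][2]+.0037
x,y=s['tcp_pos'][:2]+[0,0]
draw(x+.0006,y-.0013,zt,(0,255,0)); draw(x+.0006,y-.0013,zt-.012,(0,255,0))
cv2.imwrite('pics/s17.png',S)
E
```

```text
(no output)
```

View pics/s17.png

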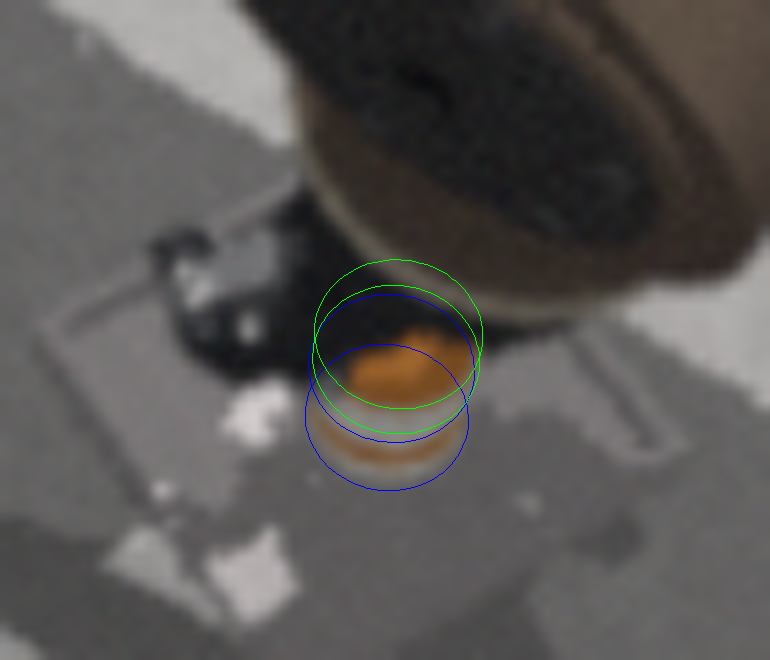

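>>> play_rows(moves=[[0.35,0,0.0007,-0.002,0,0,0],[0.35,0,0.0007,-0.004,0,0,0],[0.35,0,0.0007,-0.005,0,0,0],[0.35,0,0.0007,-0.006,0,0,0],[0.35,0,0.0007,-0.006,0,0,0],[0.35,0,0.0007,-0.006,0,0,0]])

```text
clock: 17.82
tcp_pos: [0.4809, -0.3526, 0.0364]
orientation: [-179.9, -15.0, 86.4]
wrist_force: [-1.3, -0.2, 2.9]
opening: 0.0373
```

>>> play_rows(moves=[[0.35,0,0,-0.0003,0,0,0],[0.35,0,0,-0.0003,0,0,0],[0.5,0,0,-0.0003,0,0,0],[0.5,0,0,-0.0003,0,0,0],[0.65,0,0,-0.0003,0,0,0],[0.75,0,0,-0.0003,0,0,0],[0.75,0,0,-0.0003,0,0,0]])

```text
clock: 18.7
tcp_pos: [0.4809, -0.3526, 0.0359]
orientation: [-179.9, -15.0, 86.4]
wrist_force: [-0.3, 0.1, -0.6]
opening: 0.064
```

```bash
python3 - <<'E'
from h import *
s=bot.observe();print(s['clock'],s['tcp_pos'],s['opening'],s['wrist_force'])
for n in('side',):
    f=bot.grab_frame(n)
    u=[int(x) for x in proj(f,s['tcp_pos'])]
    v0=max(u[1]-30,0);c=f['img'][v0:u[1]+30,u[0]-35:u[0]+35];cv2.imwrite(f'pics/{n}18.png',cv2.resize(c,None,fx=9,fy=9,interpolation=cv2.INTER_CUBIC))
E
```

```text
18.7 [ 0.48087306 -0.35261569  0.03594274] 0.06402072969569396 [-0.3022363   0.11666273 -0.64783013]
```

View pics/side18.png

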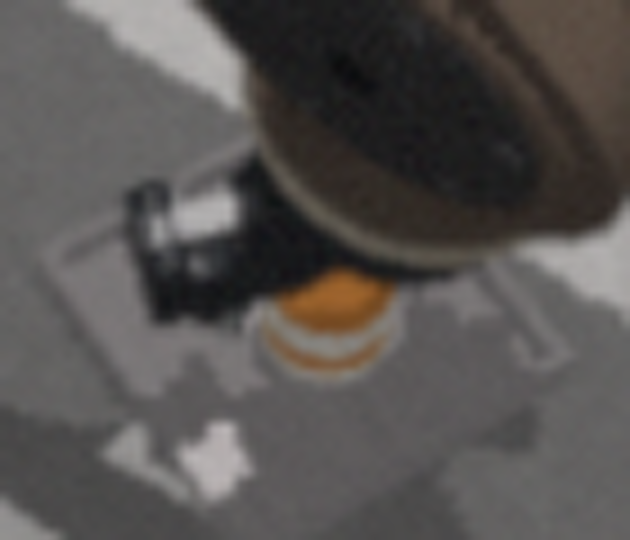

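Released on the stack. I'll back off along the tool axis, then look.

>>> play_rows(moves=[[0.75,0,-0.006,0.022,0,0,0],[0.75,0,-0.014,0.05,0,0,0],[0.75,-0.001,-0.026,0.1,0,0,0],[0.75,-0.001,-0.03,0.16,0,0,0],[0.75,0.0,0.02,0.21,-5,0.3,0],[0.75,0.0,0.07,0.25,-15,0.9,0],[0.75,0.0,0.12,0.26,-15,0.9,0],[0.75,0.0,0.17,0.26,-15,0.9,0],[0.75,0.0,0.17,0.26,-15,0.9,0],[0.75,0.0,0.17,0.26,-15,0.9,0]])

```text
clock: 20.0
tcp_pos: [0.481, -0.1828, 0.2961]
orientation: [180.0, 0.0, 86.4]
wrist_force: [-0.2, 0.5, 0.1]
opening: 0.0643
```

```bash
python3 - <<'E'
from h import *
s=bot.observe();print(s['clock'],s['tcp_pos'],s['wrist_force'],abs(s['dq']).max())
for n,c0 in(('side',(278,306)),('top',(361,217))):
    f=bot.grab_frame(n)
    c=f['img'][c0[1]-30:c0[1]+30,c0[0]-35:c0[0]+35];cv2.imwrite(f'pics/{n}19.png',cv2.resize(c,None,fx=9,fy=9,interpolation=cv2.INTER_CUBIC)); cv2.imwrite(f'pics/{n}19f.png',f['img'])
    b=blob(f,c0,12,'amber')
    if b: 
        print(n,b,deproj(f,*b[0]),onplane(f,*b[0],.04))
E
```

```text
20.0 [ 0.48104592 -0.18281642  0.29613402] [-0.23342012  0.4744779   0.08223237] 1.3783785504811128
side (array([276.41558442, 307.        ]), array([270, 301,  14,  13, 154], dtype=int32)) [ 0.48102078 -0.35488736  0.04078471] [ 0.4812244  -0.35448728  0.04      ]
```

View pics/side19.png

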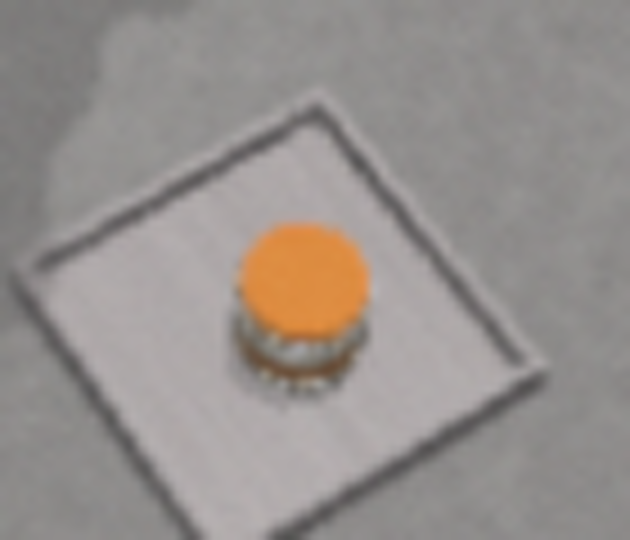

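View pics/top19.png

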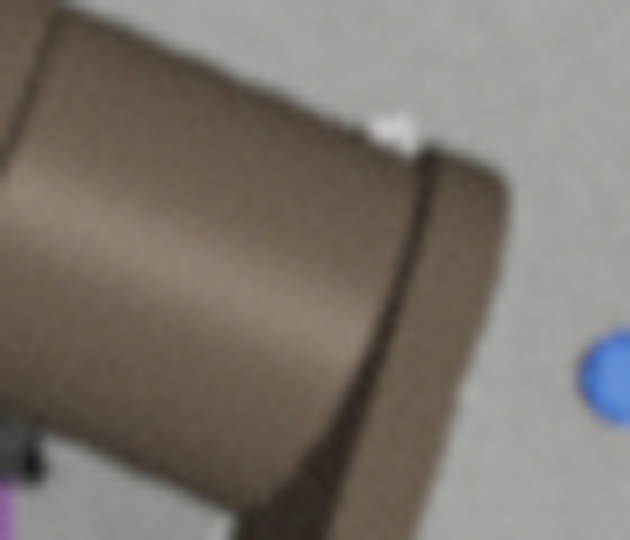

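View pics/side19f.png

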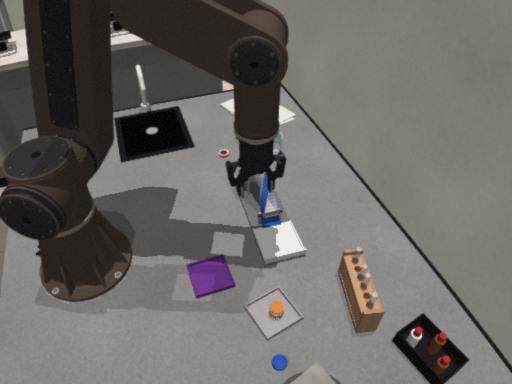

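```bash
python3 - <<'E'
from h import *
f=bot.grab_frame('side');b=blob(f,(278,306),12,'amber');print(b[0]);P,U=pts(f,b[0],4);c=P.mean(0);w=np.linalg.svd(P-c)[2][2];print(c,w)
b=blob(f,(223,152),9,'red');print('red',onplane(f,*b[0],.012))
print(bot.job_done())
E
```

```text
[276.41558442 307.        ]
[ 0.48021358 -0.35432284  0.04013942] [-0.0022291  -0.05442113 -0.99851558]
red [0.54619994 0.35990348 0.012     ]
the job is handed in; nothing more can be done
None
```

The amber plate went through the twist chute and now sits base up (lid down) as the third plate on the stack in the steel tray. I handed the job in at about 20 s of the 58 s allowed; the hand-in reported no verdict.

**What I did:** I picked the plate up lid up and released it flat on the loading ledge. It came to rest lid down in the catch tray, close to the outlet. I gripped it there with the tool tilted 15° to clear the guide. I then set it on the stack with about 3 N of contact at the wrist and opened the gripper.

**Last checks (side camera):**
- **Height and tilt:** the upper face is at about 40 mm, as expected, and level to within about 3°. It did not move between two pictures.
- **Centring:** the plate's centre is about 1–1.5 mm from where I measured the stack before placing, against the 7 mm allowed.
- **Bystanders:** the red plate is where it started. The rack looked undisturbed in the last picture; I did not measure the rack, beaker or bottle again. The gripper is well clear of everything.

**Disagreements and gaps:**
- The top and side cameras differed by 2–4 mm in places, so I averaged them.
- The arm hid the stack from the top camera at the end, so the final placing rests on the side view alone. I also could not measure the two lower plates separately under the third.
- On both pick-ups the wrist read 9–14 N upward, probably the fingertips touching the bench and the catch tray floor. That is well under the 40 N limit.

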